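# Fasten the polishing head and close its bore

### The job

The small polishing head has to be fastened to the bench: take the long T-handled socket wrench from its wooden block, set its socket right down over the hexagon nut at the bottom of the head's deep square bore, and turn the nut clockwise (seen from above) until it stops. Then stand the wrench back upright in the block's hole and close the bore with the square plug, pushed fully home. Leave the other things on the bench where they are.

Things in the scene. Friction and masses are not known exactly. Their poses are not given: they have to be found in the camera images.
- head: Polishing head, fixed: dark green block 92 x 92 mm, 90 mm high, with a 42 mm square bore down its middle (78 mm deep, sides along x and y). Foot bars 12 mm high reach 68 mm out along x and 65 mm along y. On its +x side a felt wheel, 84 mm across, top 87 mm high, out to 93 mm along x. Origin: centre of its underside; z up; axes square to its sides.
- bore_mouth (a point): Centre of the bore's mouth at the top face of the head, 90 mm above the bench. Axes as the head's.
- bore_floor (a point): Centre of the bore's floor, 12 mm above the bench, 78 mm below the mouth. The wrench's socket rests on it when it is fully over the nut. Axes as the head's.
- nut_top (a point): Centre of the top of the steel hexagon nut on the bore's floor and axis: 24 mm across flats, 27.7 mm across corners, 14.5 mm high above the floor, with a cone-shaped stud end 5 mm higher (24 mm wide at its foot, 15 mm at its top) that centres the socket. Turns with the nut: x points at a corner (corners every 60 degrees), z up.
- clamp_nut (a joint): Turn of the nut in rad, growing clockwise seen from above; at 0 the nut's x axis is the head's x axis. It starts somewhere from 0.4 to 0.9 and comes to a hard stop at 1.5, which is fully tight. It does not move down as it turns. Stiff: about 0.2 N m to turn, oiled; it stays where it is left.
- wrench: Long steel T-handled socket wrench, about 0.4 kg, loose, standing mouth down in the block's hole. Origin: centre of the socket's open mouth (lowest point); z up along the 14 mm shank. Hexagon socket, 26 mm across flats inside, 37 mm across corners outside, 22 mm deep; inner corners every 60 degrees from x: it fits when wrench x and nut x agree within about 9 degrees, modulo 60.
- wrench_bar (a point): Centre of the wrench's cross bar, 134 mm above the mouth: 14 x 14 mm square section, 110 mm long along the wrench's x, top face at 141 mm. Axes as the wrench's.
- block: Wooden block fixed to the bench, 80 x 80 mm, 45 mm high, to the left or right of the head. Origin: centre of its underside. In its middle is a square hole 45 mm wide, 35 mm deep, sides along its x and y.
- block_floor (a point): Centre of the floor of the block's hole, 10 mm above the bench, 35 mm below the block's top. The standing wrench's mouth rests here.
- plug: Square grey plastic plug, about 0.16 kg, loose, upright on the bench on the other side of the head from the block. Origin: centre of its underside; z up. Block 39 x 39 mm, 28 mm high (lowest 6 mm tapered to 33 mm), then a 56 x 56 mm flange 6 mm thick, then a bar grip 46 mm long along x, 16 mm wide, 34 to 68 mm above the origin. Fits the bore in four square positions.
- plug_flange (a point): Centre of the underside of the plug's flange, 28 mm above the plug's origin. It meets bore_mouth, flange lying on the head's top, when the plug is home. Axes as the plug's.
- spectacles: Spectacle frame, dark brown, 178 x 131 mm, 7 mm high, lying flat beyond the head, side arms along its +x. Bystander. Origin: between the lens rims, at its underside.
- wax_bar: Bar of polishing wax, brown, 95 x 42 x 32 mm. Bystander. Origin: centre of its underside.
- spare_wheel: Spare felt wheel, 72 mm across, 22 mm thick, lying flat. Bystander. Origin: centre of its underside.
- jar: Small amber glass jar with dark lid, 52 mm across, 60 mm high. Bystander. Origin: centre of its underside.
- brush: Brush, 190 mm long, lying. Bystander. Origin: centre of its underside.
- short_key: Short T key, steel, 90 x 80 mm, lying flat: not the wrench for this nut. Bystander. Origin: centre of its underside.
Mind the look-alikes: they are no part of the job. Leave any orange or red look-alike of the head alone.

How it is judged (in metres and radians):
On the way, in this order (a step that is already met when the one before it is completed fails the run):
1. the wrench's socket is right down over the nut, its mouth on the bore's floor (within 6 mm) (distance between wrench and bore_floor below 0.006 m), for 0.1 s.
2. with the wrench still down over it, the nut is turned clockwise to its stop (within 0.08 rad) (distance between wrench and bore_floor below 0.006 m and value of joint clamp_nut above 1.42 rad), for 0.1 s.
At the end, for the whole second after the job is handed in: Nut within 0.08 rad of its stop; wrench upright (0.12 rad), at rest, in the block's hole, its mouth within 10 mm of the centre of the hole's floor; plug at rest in the bore: flange within 3 mm of the head's top, 4 mm of the bore's axis, upright (0.06 rad) (value of joint clamp_nut above 1.42 rad and distance between wrench and block_floor below 0.01 m and angle between wrench's own z axis and vertical below 0.12 rad and linear speed of each of wrench, plug below 0.02 m/s and horizontal distance between plug_flange and bore_mouth below 0.004 m and z of plug_flange in the frame of bore_mouth below 0.003 m and angle between plug's own z axis and vertical below 0.06 rad); the robot touches nothing.
It fails at once if one of the other things on the bench is shifted by more than 30 mm or knocked over: spectacles, wax_bar, spare_wheel, jar, brush, short_key (distance of any of spectacles, wax_bar, spare_wheel, jar, brush, short_key from where it was at the start of the episode above 0.03 m or angle between jar's own z axis and vertical above 0.5 rad).
It also fails if it takes over 67 s, if anything falls off the work surface, if the arm or the gripper's body presses on something with over 40 N, if the wrist force passes 120 N, or if a joint passes its speed limit or range.

### The arm

A 7-joint arm with a two-finger parallel gripper is mounted at the origin on the work surface. World frame = base frame: x ahead of the robot, y to its left, z up, the work surface at z = 0. Lengths are in mm, angles in rad, forces in N, time in s.
With the tool pointing down it reaches from about 400 to 875 mm from the base axis. Payload 4.4 kg.
Tool frame: the origin (TCP) lies on the centre line of the jaws, within the pads' length; the fingertips stand 19 mm ahead of it and the grasp point (between the pads) is the TCP; z points along the fingers, y is the line along which they close (so a half turn about z gives the same grasp; the last joint's range is limited). The gripper opens to 85 mm and grips with 20 to 120 N. Pads are 22 mm wide; open, the fingers measure 114 mm over their backs; the gripper's body (76 mm by 85 mm) begins 54 mm behind the grasp point. The pads swing forward as they close: fully open they stand 13 mm farther back than shut.
Start: joints at [-1.412, 0.628, 0.038, 1.517, -0.027, 0.996, -0.02], TCP at [144.867, 633.665, 250.313] pointing down, gripper open.
Joint ranges: [-3.06, 3.06], [-0.37, 2.12], [-1.25, 1.32], [0.18, 2.47], [-1.1, 4.24], [0.23, 1.98], [-2.94, 2.94]. Speed limits (rad/s): [2.57, 2.57, 3.14, 3.14, 3.14, 3.14, 3.14].

### API

Orientations are given as [roll, pitch, yaw] about the fixed x, y, z axes, in that order (R = Rz(yaw) Ry(pitch) Rx(roll)).
In Python, from workcell import bot gives the robot as it stands. The module is installed in compiled form; this text tells all that it offers.
- The arm moves only by the tool send_rows, never from a script. Its argument "steps" is a list of rows, each a list of 7 numbers: the shift along the world's x, y, z normalised to -1 to 1, where 1 is 60 mm, then the turn, a rotation vector about the world's x, y, z normalised to -1 to 1, where 1 is 0.08 rad, then the opening, from 0 (shut) to 1 (fully open). A call has 1 to 12 rows; each row shifts and turns the commanded pose from where the row before left it; what a row does not reach is not made up. A row lasts 1/8 s, in which the tool goes at most 62.5 mm and 10.7 degrees, less where a joint would pass 70% of its speed; a pose out of reach is approached as far as the arm can. A call with a number of a shift or a turn outside -1 to 1 is refused whole. A call with a gripper value outside its range is refused whole. The fingers move at their own pace and stop on an object; "squeeze" is the grip in N (left out, the last holds). Time passes only in rows, so rows that do not move let the fingers close. It gives the time, the measured TCP pose, the force, the opening and the grip force at its end, in the units of the state.
- bot.observe(): the state, without advancing time (a new reading comes with each control period).
- bot.grab_frame(name): name is "side" or "top"; returns a dict with "pixels" (420x560x3 uint8, red, green, blue), "depth" (420x560 float32, mm along the optical axis (not along the pixel's ray), 0 where there is no reading), "vfov" (degrees; the focal length in pixels is half the picture's height over the tangent of half this angle, whatever the lens; pixels are square), "cx", "cy" (the principal point, pixels), "k1" (the pictures are not rectified: a ray, as slopes to the right and down, at radius r is drawn at 1 + k1 r^2 times it, then the intrinsics apply), "R" (3x3) and "t" (3): a world point X has camera coordinates R X + t. Camera axes: x right, y down, z forward; pixel columns grow to the right and rows downward; lengths in mm; the calibration is good to about 2 mm. A picture is of the moment at which its call begins.
- bot.sign_off(): hands the job in; it is judged then, once.
The state is a dict: "t": time; "joint_positions": joint angles; "joint_vel": joint speeds; "effort": joint torques, N m; "eef_pos": TCP position; "tool_rot": TCP orientation; "contact_force": force on the tool from outside, world axes, zero at the start; "ft_torque": the same for the moment, N m; "opening": finger opening in mm; "finger_force": force on a finger pad.
Only numpy, scipy, OpenCV 4.12 (cv2) and the standard library are available. Lean on these libraries where they do the work, as an engineer would, in place of code of your own. Each camera call takes 0.05 s, during which the arm holds its last target. There are 200 camera calls.

## Working session

There is one attempt and no reset: what is moved stays moved. The work goes in short steps, Python scripts to look and compute and a tool call to move; the robot and the scene stay as the last step left them, time stands still between calls to the robot, and variables do not carry over. Pictures are saved under pics/ and viewed, at most 10 in all, crops included, and the job is handed in when it is done.

Besides the shell and the picture viewer there is one more tool, called after "Emit:" as a command line: name --pt "numbers of a row" for each row, then --argument value for the rest. send_rows: Moves the arm, as the interface text tells. Scaled input: -1 to 1 covers 60 mm each way for a shift and 0.08 rad each way for a turn. Its arguments: {"type":"object","properties":{"steps":{"type":"array"},"squeeze":{"type":"number"}},"required":["steps"]}

```bash
mkdir -p pics
cat > h.py <<'E'
import numpy as np, cv2
from workcell import bot
def grab(n):
    f=bot.grab_frame(n); np.savez(f'{n}.npz',**f); return f
def cloud(f):
    d=np.array(f['depth'],float); H,W=d.shape
    F=H/2/np.tan(np.radians(f['vfov'])/2)
    K=np.array([[F,0,f['cx']],[0,F,f['cy']],[0,0,1.]])
    v,u=np.mgrid[:H,:W]
    p=cv2.undistortPoints(np.stack([u,v],-1).reshape(-1,1,2).astype(float),K,np.array([float(f['k1']),0,0,0,0])).reshape(H,W,2)
    P=np.stack([p[...,0]*d,p[...,1]*d,d],-1)
    X=(P-f['t'])@np.array(f['R']); X[d==0]=np.nan
    return X
E
python3 - <<'E'
from h import *
for n in('top','side'):
    f=grab(n); cv2.imwrite(f'pics/{n}0.png',cv2.resize(f['pixels'][...,::-1],(800,600)))
    R=np.array(f['R']);print(n,-R.T@f['t'],R[2],f['vfov'],f['k1'])
print(bot.observe())
E
```

```text
top [ 295.38262055    3.71213305 1241.61803062] [ 0.19149291  0.00456889 -0.98148336] 57.68934095033973 0.029836827096429513
side [ 113.24196325 -732.34513087  955.78164509] [ 0.34268118  0.62558389 -0.7008669 ] 50.510767377177054 -0.13923479517925905
{'t': 0.1, 'joint_positions': array([-1.41179014,  0.62926216,  0.03842648,  1.51827273, -0.02698213,
        0.99630227, -0.02002608]), 'joint_vel': array([-1.27891758e-03, -1.13790666e-03,  4.87879990e-04, -2.56120744e-03,
       -2.06931303e-03, -1.54796304e-03,  1.28094590e-05]), 'effort': array([ 2.44996154e-03, -5.64518881e+01,  1.23021159e+00, -1.93966484e+01,
        1.12212310e-02,  5.51675956e-03, -9.11668650e-06]), 'eef_pos': array([144.74237525, 633.13366747, 249.47365246]), 'tool_rot': array([-3.13986576e+00,  2.23402962e-05,  2.91678481e+00]), 'contact_force': array([-0.56613776, -0.56851821, -0.52636507]), 'ft_torque': array([-0.06177864,  0.0350368 ,  0.01116522]), 'finger_force': 0.0, 'opening': 85.42805801478188}
```

View pics/top0.png

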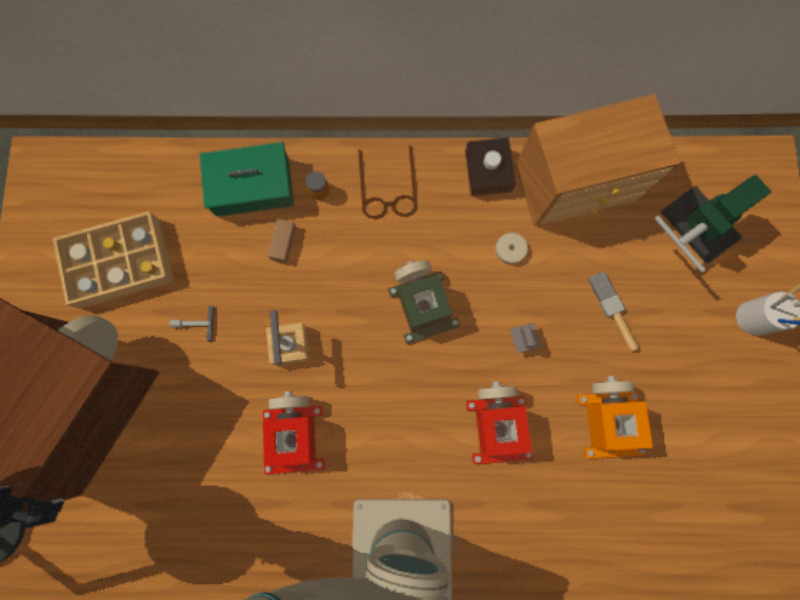

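View pics/side0.png

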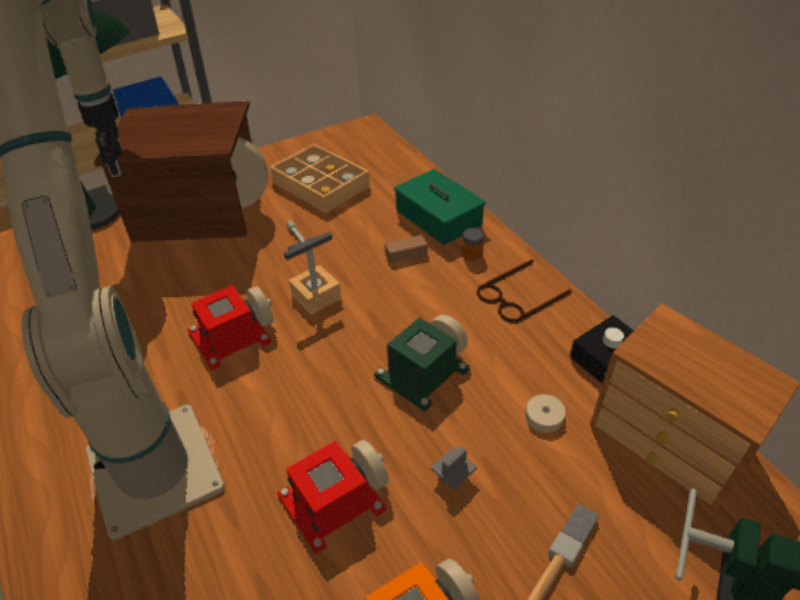

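The scene in the top view (800x600): wrench bar at (276,338) over the block at (287,343), green head at (424,302), grey plug at (524,338). In the side view the red and orange look-alikes are clearly separate from the green head. Next I measure from depth.

```bash
cat > m.py <<'E'
from h import *
C={}
for n in('top','side'):
    f=dict(np.load(n+'.npz')); C[n]=(cloud(f),f)
def sel(n,zl,zh,x0,y0,r):
    X=C[n][0]; m=(X[...,2]>zl)&(X[...,2]<zh)&(np.hypot(X[...,0]-x0,X[...,1]-y0)<r); return X[m],m
def rect(P):
    (c,s,a)=cv2.minAreaRect(P[:,:2].astype(np.float32)); return np.round(c,1),np.round(s,1),round(a,1),len(P),round(float(np.median(P[:,2])),1)
if __name__=='__main__':
    X=C['top'][0]
    for k,(u,v) in dict(bar=(276,338),block=(300,350),head=(424,282),plug=(524,338),jar=(316,180),wax=(283,240),redL=(290,460),key=(195,324)).items(): print(k,X[int(v*.7),int(u*.7)])
E
python3 m.py
python3 - <<'E'
from m import *
X=C['top'][0]
hb=X[int(338*.7),int(276*.7)];hd=X[int(282*.7),int(424*.7)];pl=X[int(338*.7),int(524*.7)]
for n in C:
    print(n)
    for nm,zl,zh,c,r in(('bar',130,155,hb,80),('block',38,52,hb-[0,15,0],65),('head',85,96,hd-[20,0,0],75),('grip',60,75,pl,45),('flange',28,40,pl,50)):
        P,_=sel(n,zl,zh,c[0],c[1],r)
        if len(P)>5: print(nm,rect(P),P[:,:2].mean(0))
E
python3 - <<'E'
import cv2
from h import *
f=np.load('top.npz')['pixels'][...,::-1]; g=np.load('side.npz')['pixels'][...,::-1]
a=cv2.resize(f[185:240,270:325],(400,400),interpolation=cv2.INTER_CUBIC)
b=cv2.resize(f[205:265,175:235],(400,400),interpolation=cv2.INTER_CUBIC)
cv2.imwrite('pics/c0.png',np.hstack([np.clip(a*1.8,0,255).astype('uint8'),b]))
E
```

```text
bar [433.35959064 253.03319548 149.62063016]
block [421.2505121  222.41711615  45.23518191]
head [561.2985114  -46.8636775   94.53786598]
plug [ 447.23147432 -269.09751607   41.04877794]
jar [813.05332419 197.03018043  59.36171972]
wax [673.36004204 272.68290003  34.10204224]
redL [190.21167538 225.59163807  93.003467  ]
key [484.76533766 473.58124124   4.48937329]
top
bar (array([435. , 256.2]), array([109.1,  15. ]), 7.5, 207, 150.2) [434.4338843  255.14565456]
block (array([435.1, 256.7]), array([80.4, 80.8]), 8.1, 396, 44.5) [435.31338796 249.10479003]
head (array([541.7, -43.2]), array([135. ,  91.9]), 18.2, 718, 89.6) [525.2977504  -48.73749451]
grip (array([ 448.1, -277. ]), array([45.5, 16.6]), 15.4, 81, 67.0) [ 447.72325931 -276.02352553]
flange (array([ 447.7, -275.7]), array([55.8, 60.1]), 14.0, 214, 33.7) [ 446.18354297 -272.60407275]
side
bar (array([436.4, 254.3]), array([109. ,  22.2]), 4.8, 234, 149.3) [436.00344365 252.38254121]
block (array([437.2, 254.8]), array([82.7, 87.1]), 7.7, 425, 44.5) [435.074716   249.43779365]
head (array([542.8, -45.4]), array([136. ,  93.3]), 19.0, 808, 89.9) [526.07438478 -51.68865661]
grip (array([ 448.7, -275.1]), array([46.5, 18.6]), 12.7, 139, 68.1) [ 447.34172682 -277.1742519 ]
flange (array([ 448.5, -275.2]), array([56.9, 58.2]), 15.8, 326, 34.0) [ 445.76293905 -282.50242969]
```

View pics/c0.png

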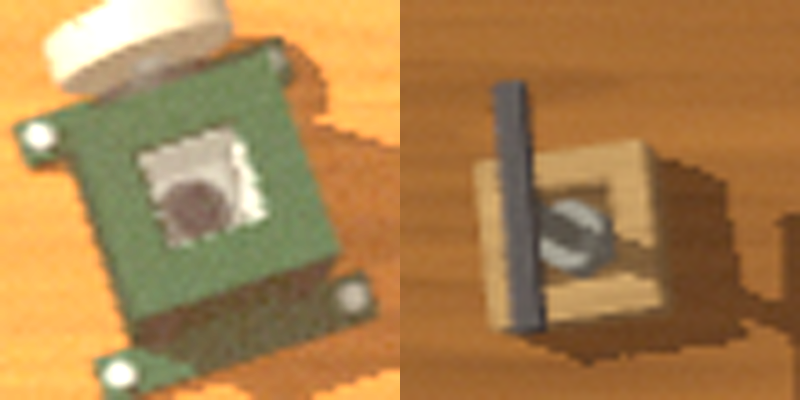

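The left crop shows the green head's bore with the nut as a dark blob at (195,210); its angle can't be read, so I'll find it by touch. The right crop shows the wrench standing in the block. I'll refine the head by colour and check the tall obstacles.

```bash
cat > head.py <<'E'
from m import *
from scipy.optimize import minimize
for n in C:
    X,f=C[n]; p=f['pixels'].astype(int)
    g=(p[...,1]>p[...,0]+4)
    P,m=sel(n,84,97,523,-50,75); m&=g; P=X[m]
    print(n,rect(P))
    # top-face model: inside 46 half, outside 21 half: count inliers vs model area on all pixels near
    Q,mm=sel(n,-5,97,523,-50,60); lab=m[mm]
    # back-project rays to z=90 plane
    cam=-np.array(f['R']).T@f['t']; s=(90-cam[2])/(Q[:,2]-cam[2]); Y=cam+(Q-cam)*s[:,None]
    def cost(q):
        c,s_=np.cos(q[2]),np.sin(q[2]); d=Y[:,:2]-q[:2]; a=np.abs(d@[c,s_]); b=np.abs(d@[-s_,c])
        r=np.maximum(a,b); sg=lambda t:1/(1+np.exp(-t/1.0)); pred=sg(46-r)*sg(r-21)
        return ((pred-lab)**2).sum()
    best=min((minimize(cost,[x,y,t],method='Nelder-Mead',options=dict(xatol=.01,fatol=.01)) for x in(519,523,527) for y in(-54,-50,-46) for t in(.28,.34)),key=lambda o:o.fun)
    print(best.x,np.degrees(best.x[2]),best.fun,len(lab))
X=C['top'][0]
for y in range(150,800,60):
    m=(X[...,1]>y)&(X[...,1]<y+60)&(X[...,2]>100)&(X[...,0]>0)
    if m.any(): print(y,X[m][:,0].min(),X[m][:,0].max(),X[m][:,2].max())
E
python3 head.py
```

```text
top (array([521.7, -50.3]), array([90. , 90.1]), 18.5, 600, 89.8)
[ 5.22134711e+02 -5.03816412e+01  3.25576342e-01] 18.654150306070058 55.84711144989174 1134
side (array([523.2, -52.5]), array([93.9, 93.3]), 18.1, 744, 90.0)
[ 5.22644558e+02 -5.26564200e+01  3.28243914e-01] 18.8069909386978 31.612377930123507 1818
150 75.72858863343446 86.95725772633358 573.2638739372928
210 381.5447542875888 488.9739016686443 156.37119134627196
510 115.40509944232205 398.8887840103417 351.61541327996247
570 116.33665528706621 482.48231657553197 379.21581611609133
630 97.48400164164815 480.3984106702287 270.62889787269137
690 164.352625487561 494.7583886294527 249.95356854255155
750 486.2221363745621 486.76122673895406 162.86336324817884
```

Emit:
send_rows --pt "0 -1 0.25 0 0 0 1" --pt "0 -1 0.25 0 0 0 1" --pt "0 -1 0.25 0 0 0 1" --pt "0 -1 0.25 0 0 0 1" --pt "0.8 -0.38 0 0 0 0.75 1" --pt "0.8 -0.38 -0.1 0 0 0.75 1" --pt "0.8 -0.38 -0.1 0 0 0.75 1" --pt "0.8 -0.38 -0.2 0 0 0.75 1" --pt "0.8 -0.38 -0.2 0 0 0.75 1" --pt "0.8 -0.38 -0.2 0 0 0.75 1" --pt "0 0 0 0 0 0 1" --squeeze 60

```text
t: 1.48
eef_pos: [436.1, 253.3, 261.1]
tool_rot: [-3.139, -0.0, -3.014]
contact_force: [-1.0, -0.1, 0.8]
opening: 85.2
finger_force: 0.0
```

Emit:
send_rows --pt "0 0.035 -0.65 0 0 0.08 1" --pt "0 0 -0.65 0 0 0 1" --pt "0 0 -0.65 0 0 0 1" --pt "0 0 0 0 0 0 1" --pt "0 0 0 0 0 0 0" --pt "0 0 0 0 0 0 0" --pt "0 0 0 0 0 0 0" --pt "0 0 0 0 0 0 0" --pt "0 0 0 0 0 0 0" --squeeze 70

```text
t: 2.6
eef_pos: [433.5, 258.3, 146.1]
tool_rot: [-3.141, 0.001, -3.001]
contact_force: [-0.0, -1.4, 6.7]
opening: 12.7
finger_force: 68.2
```

Emit:
send_rows --pt "0 0 0.5 0 0 0 0" --pt "0 0 0.7 0 0 0 0" --pt "0 0 0.7 0 0 0 0" --pt "0 0 0 0 0 0 0" --pt "0 0 0 0 0 0 0"

```text
t: 3.22
eef_pos: [431.7, 258.3, 258.1]
tool_rot: [-3.14, -0.003, -3.0]
contact_force: [-0.3, -0.2, -5.1]
opening: 12.6
finger_force: 69.4
```

Run:
```python
from h import *
o=bot.observe();print(o['eef_pos'],o['tool_rot'],o['contact_force'],o['ft_torque'])
for n in('top','side'): grab(n)
import m
for n in('top','side'):
    P,_=m.sel(n,241,290,435,256,80)
    X=m.C[n][0]
    for lo,hi in((125,145),(145,165),(165,190),(190,212),(225,255)):
        P,_=m.sel(n,lo,hi,435,256,75)
        if len(P)>8: print(n,lo,len(P),np.median(P[:,:2],0),rect(P) if 0 else m.rect(P))
o=bot.observe();print(o['eef_pos'])
g=np.load('side.npz')['pixels'][...,::-1]
cv2.imwrite('pics/s1.png',cv2.resize(g[90:240,150:350],(800,600),interpolation=cv2.INTER_CUBIC))
```

```text
[431.69518146 258.320269   258.09893429] [-3.14047185e+00 -2.67826466e-03 -2.99992093e+00] [-0.34871743 -0.17943226 -5.125276  ] [-0.03384777  0.02813433  0.01614184]
top 125 20 [424.76586401 243.0728371 ] (array([426.1, 252.3]), array([16.4, 34.5]), 36.3, 20, 135.2)
top 145 64 [427.19572607 251.29717694] (array([428. , 254.3]), array([19.9, 31.8]), 28.3, 64, 153.4)
top 165 12 [429.3272171  252.18321213] (array([430.3, 253.7]), array([ 4.8, 12.7]), 56.7, 12, 179.0)
top 225 17 [421.43805649 248.82479868] (array([431.8, 249. ]), array([105.4,  14.5]), 2.9, 17, 251.6)
side 125 64 [428.96268628 243.33665256] (array([430.5, 244.7]), array([13.7, 32.3]), 71.7, 64, 134.4)
side 145 80 [432.34332052 250.15589616] (array([434.7, 254.8]), array([30.7, 32.7]), 83.2, 80, 153.9)
side 165 37 [433.45603532 253.55050185] (array([433.9, 253. ]), array([ 8.1, 13.7]), 79.6, 37, 177.6)
side 190 29 [432.50764807 253.25543852] (array([433.6, 255.5]), array([14.5, 12.4]), 67.5, 29, 200.7)
side 225 100 [430.21287396 248.66736763] (array([434.8, 249.3]), array([112.4,  24.7]), 3.8, 100, 251.3)
[431.57316246 258.23532551 257.52456667]
```

View pics/s1.png

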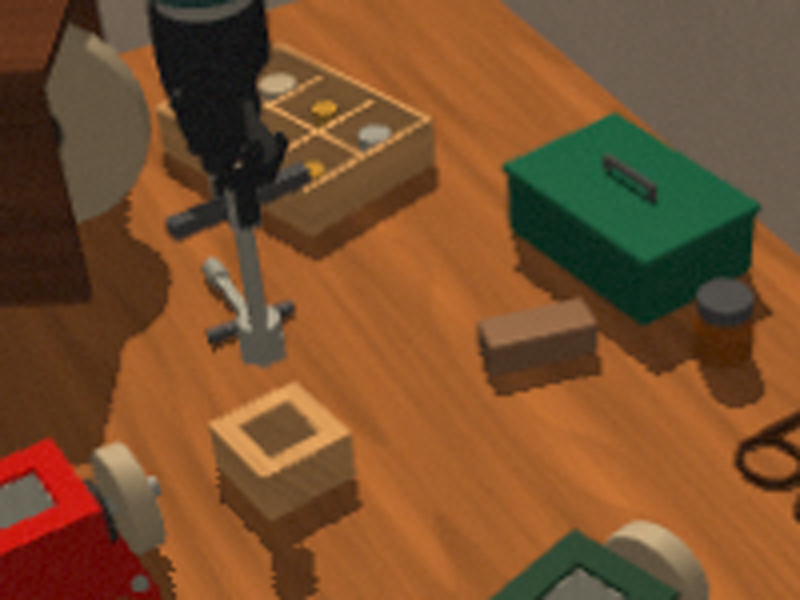

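The wrench hangs upright in the gripper above the block (shank from (240,190) to the socket at (262,350) in this crop). Carrying it to the head.

Emit:
send_rows --pt "0.246 -0.86 0.1 0 0 -0.55 0" --pt "0.246 -0.86 0 0 0 -0.55 0" --pt "0.246 -0.86 0 0 0 -0.55 0" --pt "0.246 -0.86 0 0 0 -0.55 0" --pt "0.246 -0.86 0 0 0 -0.55 0" --pt "0.246 -0.86 0 0 0 -0.55 0" --pt "0 0 0 0 0 0 0" --pt "0 0 0 0 0 0 0" --pt "0 0 0 0 0 0 0"

```text
t: 4.45
eef_pos: [520.8, -48.9, 264.5]
tool_rot: [3.141, -0.002, 3.022]
contact_force: [0.8, 0.6, -4.4]
opening: 12.4
finger_force: 69.7
```

Run:
```python
from h import *
o=bot.observe();print(o['eef_pos'],o['tool_rot'],o['contact_force'],o['ft_torque'])
for n in('top','side'): grab(n)
import m
for n in('top','side'):
    for lo,hi in((128,146),(150,170),(170,190),(190,212),(240,285)):
        P,_=m.sel(n,lo,hi,522,-51,60)
        if len(P)>8: print(n,lo,np.median(P[:,:2],0),m.rect(P))
g=np.load('side.npz')['pixels'][...,::-1]
t=np.load('top.npz')['pixels'][...,::-1]
cv2.imwrite('pics/s2.png',np.hstack([cv2.resize(x,(400,533),interpolation=cv2.INTER_CUBIC) for x in(g[140:300,240:360],t[140:300,240:360])]))
```

```text
[520.83185734 -48.91258088 264.5166996 ] [ 3.14089570e+00 -2.01928197e-03  3.02174407e+00] [ 0.83015993  0.59198622 -4.41801764] [ 0.0089962  -0.00544183 -0.0211683 ]
side 128 [515.55905399 -64.33978062] (array([523.9, -60. ]), array([21.1, 38. ]), 83.1, 64, 138.1)
side 150 [519.278127   -57.44931344] (array([522.3, -52.8]), array([33. , 30.4]), 58.6, 110, 160.2)
side 170 [521.6070542  -55.41464293] (array([522.6, -55.7]), array([ 7.9, 13.2]), 68.4, 36, 180.4)
side 190 [522.55981074 -55.38467639] (array([523.5, -54.8]), array([ 8. , 13.7]), 74.5, 38, 200.6)
side 240 [512.53280418 -53.87028893] (array([522.6, -54.5]), array([ 34.8, 107.7]), 77.8, 330, 267.9)
```

View pics/s2.png

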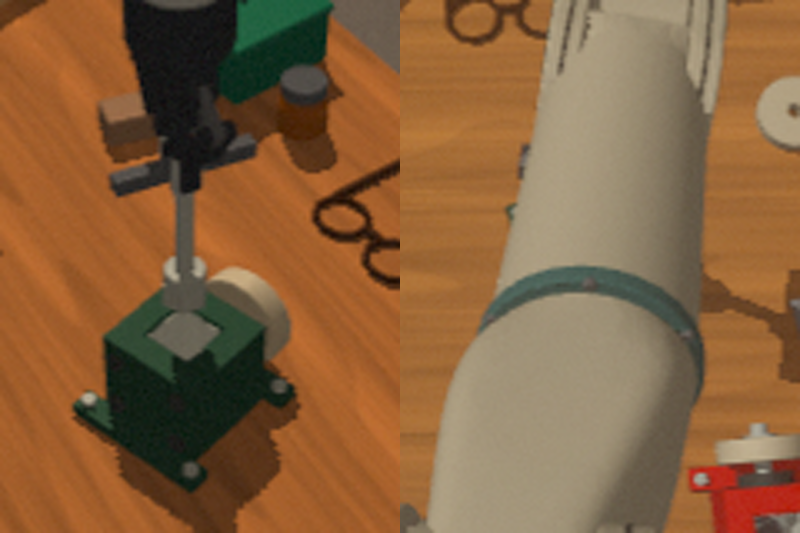

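Left panel: the socket (185,285) hangs just above the bore (183,335), close to aligned. The top view is blocked by the arm. I correct by about -1.4 / -2.4 mm and enter the bore.

Emit:
send_rows --pt "-0.023 -0.04 -0.4 0 0 0 0" --pt "0 0 -0.2 0 0 0 0" --pt "0 0 -0.15 0 0 0 0" --pt "0 0 -0.15 0 0 0 0" --pt "0 0 0 0 0 0 0"

```text
t: 5.18
eef_pos: [519.7, -52.7, 210.8]
tool_rot: [3.141, -0.001, 3.02]
contact_force: [0.1, 0.5, -4.2]
opening: 12.7
finger_force: 69.6
```

Emit:
send_rows --pt "0 0 -0.2 0 0 0 0" --pt "0 0 -0.2 0 0 0 0" --pt "0 0 -0.2 0 0 0 0" --pt "0 0 0 0 0 0 0"

```text
t: 5.68
eef_pos: [519.2, -53.1, 174.0]
tool_rot: [-3.141, -0.003, 3.019]
contact_force: [-0.2, 1.9, -5.3]
opening: 12.3
finger_force: 69.5
```

Emit:
send_rows --pt "0 0.012 -0.1 0 0 0 0" --pt "0 0 -0.08 0 0 0 0" --pt "0 0 -0.06 0 0 0 0" --pt "0 0 0 0 0 0 0"

```text
t: 6.18
eef_pos: [521.3, -52.3, 162.2]
tool_rot: [3.141, 0.003, 3.019]
contact_force: [-0.5, 1.3, 6.9]
opening: 12.4
finger_force: 71.2
```

Resting on the nut top with about 12 N, as predicted. Sweep clockwise with light pressure to find the hexagon.

Emit:
send_rows --pt "0 0 -0.01 0 0 -0.5 0" --pt "0 0 -0.01 0 0 -0.5 0" --pt "0 0 0 0 0 -0.5 0" --pt "0 0 -0.01 0 0 -0.5 0" --pt "0 0 0 0 0 0 0"

```text
t: 6.8
eef_pos: [522.2, -52.3, 161.7]
tool_rot: [3.14, 0.005, 2.859]
contact_force: [-3.1, 3.1, 15.0]
opening: 12.4
finger_force: 72.4
```

Emit:
send_rows --pt "0 0 0 0 0 -0.5 0" --pt "0 0 -0.01 0 0 -0.5 0" --pt "0 0 -0.01 0 0 -0.5 0" --pt "0 0 -0.01 0 0 -0.5 0" --pt "0 0 0 0 0 0 0"

```text
t: 7.42
eef_pos: [522.9, -52.9, 160.5]
tool_rot: [3.139, 0.007, 2.698]
contact_force: [0.1, 2.4, -2.9]
opening: 12.9
finger_force: 69.9
```

The support vanished, so the socket has found the hex; lowering.

Emit:
send_rows --pt "0 0 -0.07 0 0 0 0" --pt "0 0 -0.07 0 0 0 0" --pt "0 0 -0.06 0 0 0 0" --pt "0 0 -0.03 0 0 0 0" --pt "0 0 0 0 0 0 0"

```text
t: 8.05
eef_pos: [522.5, -52.0, 147.7]
tool_rot: [3.137, 0.005, 2.699]
contact_force: [-5.9, 5.2, 36.8]
opening: 12.7
finger_force: 76.1
```

Emit:
send_rows --pt "0 0 -0.0 0 0 -0.7 0" --pt "0.002 0.002 0.02 0 0 -0.7 0" --pt "0.002 0.002 0 0 0 -0.7 0" --pt "0.002 0.002 0 0 0 -0.7 0" --pt "0.002 0.002 0 0 0 -0.7 0" --pt "0.002 0.002 0 0 0 -0.7 0" --pt "0.002 0.002 0 0 0 -0.7 0" --pt "0.002 0.002 0 0 0 -0.7 0" --pt "0.002 0.002 0 0 0 -0.7 0" --pt "0.002 0.002 0 0 0 -0.7 0" --pt "0 0 0 0 0 0 0" --squeeze 100

```text
t: 9.43
eef_pos: [523.1, -50.9, 147.9]
tool_rot: [3.137, 0.001, 2.14]
contact_force: [-4.3, 5.5, 28.0]
opening: 11.8
finger_force: 99.1
```

```bash
python3 -c "
from h import *
o=bot.observe();print(o['eef_pos'],o['tool_rot'],o['contact_force'],o['ft_torque'],o['joint_positions'])"
```

```text
[523.05383342 -50.93909895 147.88742715] [3.13687891e+00 1.22830082e-03 2.14016260e+00] [-4.29352769  5.47082202 27.98090627] [1.3326068  1.05309642 0.23229259] [-0.23684872  0.63730344  0.42791554  1.9738794  -0.44421017  0.61767572
  1.05285959]
```

Emit:
send_rows --pt "0.002 0.002 0 0 0 -0.7 0" --pt "0.002 0.002 0 0 0 -0.7 0" --pt "0.002 0.002 0 0 0 -0.7 0" --pt "0 0 0 0 0 -0.7 0" --pt "0 0 0 0 0 0 0"

```text
t: 10.05
eef_pos: [523.4, -50.8, 147.9]
tool_rot: [3.137, 0.0, 1.916]
contact_force: [-3.9, 4.7, 28.3]
opening: 12.3
finger_force: 99.1
```

```bash
python3 -c "
from h import *
o=bot.observe();print(o['eef_pos'],o['tool_rot'],o['contact_force'],o['ft_torque'],o['joint_positions'])"
```

```text
[523.37274742 -50.78893424 147.85779289] [3.13685200e+00 1.68903020e-04 1.91610874e+00] [-3.86438966  4.73192692 28.33256434] [1.2508275  0.99110191 0.1945885 ] [-0.2773709   0.65073356  0.49253324  1.97410685 -0.50763349  0.6350256
  0.89123282]
```

Still only friction torque; continue to the stop.

Emit:
send_rows --pt "0 0 0 0 0 -0.7 0" --pt "0 0 0 0 0 -0.6 0" --pt "0 0 0 0 0 0 0"

```text
t: 10.42
eef_pos: [523.5, -50.8, 147.9]
tool_rot: [3.137, -0.0, 1.812]
contact_force: [-2.7, 3.9, 29.0]
opening: 11.9
finger_force: 99.1
```

```bash
python3 -c "
from h import *
o=bot.observe();print(o['eef_pos'],o['tool_rot'],o['contact_force'],o['ft_torque'])"
```

```text
[523.48632261 -50.77298713 147.86334901] [ 3.13665228e+00 -3.49194555e-04  1.81229028e+00] [-2.68225383  3.907604   29.00402313] [1.2768383  0.91960141 0.25174697]
```

Emit:
send_rows --pt "0 0 0 0 0 -0.7 0" --pt "0 0 0 0 0 -0.4 0" --pt "0 0 0 0 0 0 0"

```text
t: 10.8
eef_pos: [523.6, -50.8, 147.9]
tool_rot: [3.137, -0.001, 1.725]
contact_force: [-3.3, 5.1, 29.3]
opening: 12.2
finger_force: 99.1
```

```bash
python3 -c "
from h import *
o=bot.observe();print(o['eef_pos'],o['tool_rot'],o['contact_force'],o['ft_torque'])"
```

```text
[523.57150068 -50.79355643 147.88923126] [ 3.13651736e+00 -7.48864640e-04  1.72461538e+00] [-3.25010634  5.12579703 29.3045345 ] [1.24234423 0.94327062 0.31736414]
```

Emit:
send_rows --pt "0 0 0 0 0 -0.7 0" --pt "0 0 0 0 0 -0.4 0" --pt "0 0 0 0 0 0 0"

```text
t: 11.18
eef_pos: [523.7, -50.8, 147.9]
tool_rot: [3.136, -0.001, 1.637]
contact_force: [-3.1, 5.1, 29.0]
opening: 12.4
finger_force: 99.1
```

```bash
python3 -c "
from h import *
o=bot.observe();print(o['eef_pos'],o['tool_rot'],o['contact_force'],o['ft_torque'])
grab('side')
g=np.load('side.npz')['pixels'][...,::-1]
cv2.imwrite('pics/s3.png',cv2.resize(g[140:290,240:380],(746,800))[:600])
import m
P,_=m.sel('side',143,165,522,-51,62);print(m.rect(P))
"
```

```text
[523.69866363 -50.76496732 147.87898326] [ 3.13646092e+00 -1.13048840e-03  1.63713240e+00] [-3.08686297  5.12157588 29.01974037] [1.26492858 0.83662848 0.36268419]
(array([523.6, -54.4]), array([ 38.9, 107.2]), 18.7, 214, 152.1)
```

View pics/s3.png

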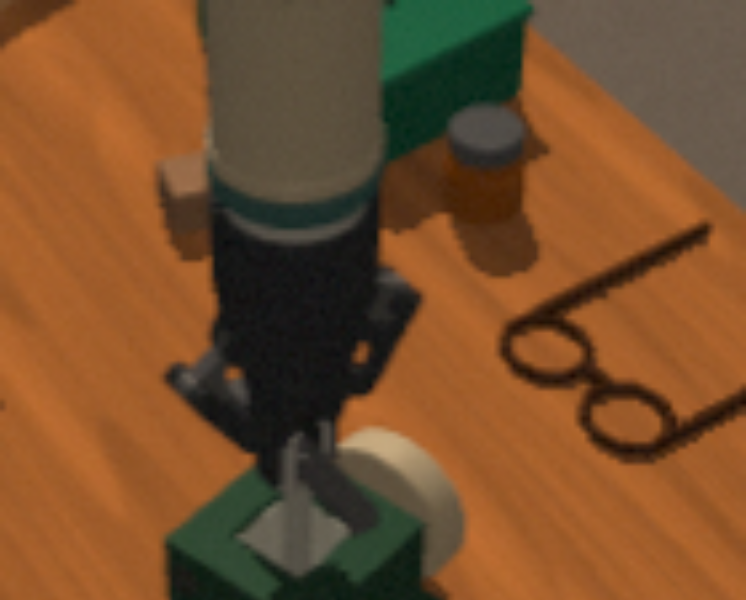

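Emit:
send_rows --pt "0 0 0.03 0 0 -0.5 0" --pt "0 0 0.01 0 0 -0.5 0" --pt "0 0 0 0 0 -0.5 0" --pt "0 0 0 0 0 0 0"

```text
t: 11.72
eef_pos: [523.1, -50.7, 148.0]
tool_rot: [3.139, -0.0, 1.516]
contact_force: [1.2, 2.2, 7.9]
opening: 12.2
finger_force: 98.9
```

```bash
python3 -c "
from h import *
o=bot.observe();print(o['eef_pos'],o['tool_rot'],o['contact_force'],o['ft_torque'])
grab('side')
import m
P,_=m.sel('side',143,165,523,-52,62);P=P[np.hypot(P[:,0]-523,P[:,1]+52)>27]
Q=P[P[:,1]<-75];print(len(P),Q[:,:3].round(0).tolist(),np.degrees(np.arctan2(*(Q[:,:2].mean(0)-[523.5,-52])[::-1])))
Q=P[P[:,1]>-30];print(Q[:,:3].round(0).tolist())
"
```

```text
[523.06787153 -50.66840261 148.04430774] [ 3.13874776e+00 -3.38541378e-04  1.51624941e+00] [1.157105   2.19802189 7.88798509] [ 0.94580495 -0.20089917  0.11731513]
84 [[526.0, -80.0, 153.0], [528.0, -82.0, 153.0], [518.0, -79.0, 153.0], [521.0, -79.0, 152.0], [522.0, -82.0, 154.0], [525.0, -82.0, 152.0], [526.0, -85.0, 154.0], [529.0, -85.0, 152.0], [518.0, -80.0, 151.0], [517.0, -85.0, 155.0], [521.0, -84.0, 153.0], [523.0, -85.0, 152.0], [525.0, -88.0, 154.0], [527.0, -89.0, 154.0], [515.0, -79.0, 148.0], [516.0, -82.0, 150.0], [517.0, -86.0, 152.0], [519.0, -87.0, 153.0], [521.0, -88.0, 152.0], [523.0, -90.0, 153.0], [525.0, -91.0, 153.0], [528.0, -91.0, 152.0], [518.0, -80.0, 143.0], [517.0, -86.0, 149.0], [518.0, -90.0, 152.0], [519.0, -92.0, 153.0], [520.0, -95.0, 155.0], [524.0, -93.0, 152.0], [525.0, -97.0, 155.0], [527.0, -97.0, 153.0], [514.0, -85.0, 146.0], [516.0, -88.0, 148.0], [514.0, -95.0, 155.0], [519.0, -92.0, 150.0], [518.0, -99.0, 156.0], [521.0, -98.0, 154.0], [523.0, -100.0, 154.0], [526.0, -100.0, 153.0], [529.0, -100.0, 151.0], [515.0, -89.0, 146.0], [517.0, -
[... 339 characters left out ...]
3.0], [515.0, -98.0, 147.0], [516.0, -101.0, 149.0], [518.0, -102.0, 149.0], [519.0, -106.0, 151.0], [521.0, -108.0, 153.0], [524.0, -107.0, 150.0], [527.0, -108.0, 149.0], [514.0, -104.0, 149.0], [516.0, -106.0, 150.0], [518.0, -107.0, 150.0], [521.0, -108.0, 149.0], [524.0, -108.0, 147.0], [528.0, -106.0, 143.0], [515.0, -104.0, 145.0], [517.0, -105.0, 145.0], [518.0, -108.0, 147.0], [520.0, -109.0, 146.0], [522.0, -111.0, 147.0], [515.0, -108.0, 145.0]] -93.78843589569502
[[524.0, -0.0, 155.0], [523.0, 3.0, 149.0], [523.0, -1.0, 153.0], [520.0, -1.0, 150.0], [521.0, -5.0, 153.0], [521.0, 1.0, 144.0], [519.0, -8.0, 153.0], [520.0, -12.0, 155.0], [519.0, -8.0, 149.0], [519.0, -13.0, 153.0]]
```

Bar now lies at about -90°, parallel with the tool, and bar top is at z≈153, so the socket is fully down and the nut has followed past its stop angle (resistance began rising near 1.5). I back off within the play and lift straight out.

Emit:
send_rows --pt "0 0 0 0 0 0.6 0" --pt "0 0 0 0 0 0.6 0" --pt "0 0 0.1 0 0 0 0" --pt "0 0 0.2 0 0 0 0" --pt "0 0 0.4 0 0 0 0" --pt "0 0 0.7 0 0 0 0" --pt "0 0 0.6 0 0 0 0" --pt "0 0 0 0 0 0 0" --squeeze 80

```text
t: 12.78
eef_pos: [522.0, -52.7, 269.6]
tool_rot: [3.138, 0.002, 1.609]
contact_force: [0.4, 0.3, -5.0]
opening: 12.3
finger_force: 97.1
```

```bash
python3 -c "
from h import *
o=bot.observe();print(o['eef_pos'],o['tool_rot'],o['contact_force'],o['ft_torque'])
grab('side')
import m
for lo,hi in((128,146),(150,170),(170,190),(190,212),(245,285)):
    P,_=m.sel('side',lo,hi,523,-52,62)
    if len(P)>8: print(lo,np.median(P[:,:2],0),m.rect(P))
g=np.load('side.npz')['pixels'][...,::-1]
cv2.imwrite('pics/s4.png',np.clip(cv2.resize(g[140:290,230:360],(520,600),interpolation=cv2.INTER_CUBIC)*1.3,0,255))
"
```

```text
[522.0416437  -52.65103025 269.58515443] [3.13764463e+00 1.77437114e-03 1.60923706e+00] [ 0.37322863  0.34058296 -4.99114891] [ 0.04586715 -0.05509935 -0.00408142]
128 [516.18628973 -65.5931586 ] (array([520.1, -62.5]), array([19. , 35.9]), 62.8, 47, 139.3)
150 [518.16766477 -63.03522307] (array([522. , -55.8]), array([32.3, 32.5]), 33.1, 129, 164.5)
170 [520.95827476 -60.16031387] (array([521.2, -60.5]), array([ 5.3, 10.7]), 73.8, 30, 179.5)
190 [519.84528086 -60.31620355] (array([520. , -56.8]), array([ 9.6, 14.9]), 35.1, 35, 202.3)
245 [519.92509438 -64.89575931] (array([522.5, -57.3]), array([ 40.1, 106.4]), 17.3, 300, 273.6)[ WARN:0@1.304] global loadsave.cpp:1063 imwrite_ Unsupported depth image for selected encoder is fallbacked to CV_8U.
```

View pics/s4.png

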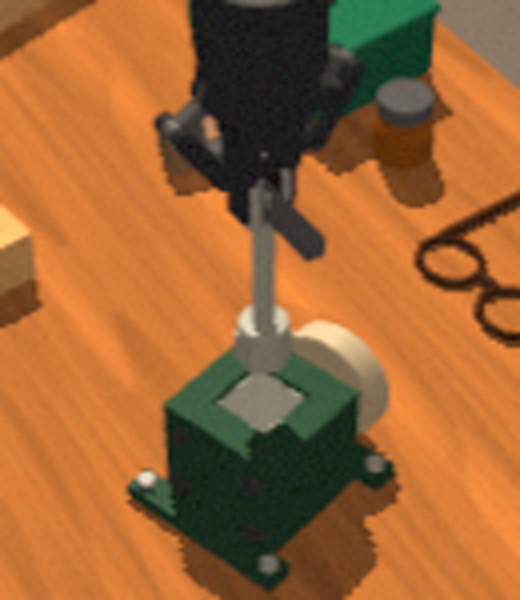

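The wrench is out of the bore, socket clear above the head at (262,340). Because the turn went a bit far, I re-seat the socket at the stop angle, without pressing, to verify the nut is there.

Emit:
send_rows --pt "0 0 -0.5 0 0 0.95 0" --pt "0 0 -0.5 0 0 0.95 0" --pt "0 0 -0.3 0 0 0.95 0" --pt "0 0 -0.2 0 0 0.9 0" --pt "0 0 -0.15 0 0 0 0" --pt "0 0 -0.08 0 0 0 0" --pt "0 0 0 0 0 0 0" --pt "0 0 0 0 0 0 0"

```text
t: 13.82
eef_pos: [521.3, -50.9, 163.5]
tool_rot: [-3.141, 0.0, 1.911]
contact_force: [0.2, 0.1, -4.5]
opening: 12.1
finger_force: 97.1
```

```bash
python3 -c "
from h import *
o=bot.observe();print(o['eef_pos'],o['tool_rot'],o['contact_force'],o['ft_torque'])"
```

```text
[521.33152459 -50.91026146 163.45354311] [-3.14135466e+00  9.92921035e-06  1.91093862e+00] [ 0.17687735  0.09209156 -4.4581323 ] [0.00614013 0.01486266 0.04124647]
```

Just above nut-top level and free. Lower 6 mm, then 5 more.

Emit:
send_rows --pt "0 0 -0.04 0 0 0 0" --pt "0 0 -0.04 0 0 0 0" --pt "0 0 -0.02 0 0 0 0" --pt "0 0 0 0 0 0 0"

```text
t: 14.32
eef_pos: [521.8, -50.5, 157.1]
tool_rot: [3.141, -0.0, 1.912]
contact_force: [0.7, -0.3, -5.0]
opening: 12.3
finger_force: 97.0
```

It drops over the nut freely at the stop angle. Seat lower and nudge clockwise to feel the stop.

Emit:
send_rows --pt "0 0 -0.07 0 0 0 0" --pt "0 0 -0.05 0 0 0 0" --pt "0 0 0 0 0 -0.5 0" --pt "0 0 0 0 0 -0.5 0" --pt "0 0 0 0 0 -0.5 0" --pt "0 0 0 0 0 -0.5 0" --pt "0 0 0 0 0 0 0"

```text
t: 15.2
eef_pos: [521.9, -50.6, 150.3]
tool_rot: [3.141, 0.0, 1.751]
contact_force: [2.2, 3.0, -5.2]
opening: 11.8
finger_force: 97.1
```

```bash
python3 -c "
from h import *
o=bot.observe();print(o['eef_pos'],o['tool_rot'],o['contact_force'],o['ft_torque'])"
```

```text
[521.92320386 -50.64647269 150.25686188] [3.14079194e+00 9.59701039e-05 1.75081371e+00] [ 2.21975973  2.97217962 -5.19591949] [ 0.87901686 -1.05334553 -0.01803751]
```

Emit:
send_rows --pt "0 0 0 0 0 -0.6 0" --pt "0 0 0 0 0 -0.6 0" --pt "0 0 0 0 0 0 0"

```text
t: 15.58
eef_pos: [521.8, -50.7, 150.2]
tool_rot: [3.141, 0.0, 1.655]
contact_force: [4.2, 3.2, -3.6]
opening: 12.2
finger_force: 97.2
```

```bash
python3 -c "
from h import *
o=bot.observe();print(o['eef_pos'],o['tool_rot'],o['contact_force'],o['ft_torque'])"
```

```text
[521.8103137  -50.74781048 150.21304868] [3.14102863e+00 1.31963329e-04 1.65472420e+00] [ 4.22149515  3.17134958 -3.60299657] [ 0.95351417 -1.33262116  0.22718539]
```

Emit:
send_rows --pt "0 0 0 0 0 -0.6 0" --pt "0 0 0 0 0 -0.6 0" --pt "0 0 0 0 0 0 0"

```text
t: 15.95
eef_pos: [521.7, -50.9, 150.2]
tool_rot: [3.141, 0.0, 1.558]
contact_force: [4.0, 2.6, -4.3]
opening: 12.0
finger_force: 97.2
```

```bash
python3 -c "
from h import *
o=bot.observe();print(o['eef_pos'],o['tool_rot'],o['contact_force'],o['ft_torque'])"
```

```text
[521.73216021 -50.90267053 150.16329756] [3.14109224e+00 1.46407038e-04 1.55776166e+00] [ 3.96663968  2.5817963  -4.34403451] [ 0.79780422 -1.40163617  0.08315014]
```

Emit:
send_rows --pt "0 0 0 0 0 -0.7 0" --pt "0 0 0 0 0 -0.7 0" --pt "0 0 0 0 0 -0.7 0"

```text
t: 16.32
eef_pos: [521.8, -51.0, 150.2]
tool_rot: [3.141, -0.0, 1.387]
contact_force: [4.4, 2.6, -4.4]
opening: 12.3
finger_force: 97.1
```

```bash
python3 -c "
from h import *
o=bot.observe();print(o['eef_pos'],o['tool_rot'],o['contact_force'],o['ft_torque'])
grab('side')
import m
P,_=m.sel('side',149,165,523,-52,62);P=P[np.hypot(P[:,0]-523,P[:,1]+52)>27]
Q=P[P[:,1]<-75];S=P[P[:,1]>-30]
v,c,_,_=(lambda r:(r.ravel()[:2],0,0,0))(cv2.fitLine(Q[:,:2].astype(np.float32),cv2.DIST_HUBER,0,.01,.01));print('near end line deg',np.degrees(np.arctan2(v[1],v[0])),len(Q),Q.mean(0),S.mean(0) if len(S) else 0)
d=Q.mean(0)-S.mean(0);print(np.degrees(np.arctan2(d[1],d[0])))
"
```

```text
[521.77294466 -51.01342226 150.20707191] [ 3.14084373e+00 -2.63074025e-04  1.38732782e+00] [ 4.44789987  2.5772044  -4.37075619] [ 0.87177064 -1.47372638 -0.12176497]
near end line deg 84.590485 64 [513.58617878 -94.00833388 154.03914299] 0
nan<string>:9: RuntimeWarning: Mean of empty slice.
  ret = um.true_divide(
```

The moment about z has flipped sign as the socket rides past a nut corner near 2.0 rad. That matches a nut held at 1.5. I go on clockwise to the next hexagon position so the nut is finally pushed against its stop, not dragged back.

Emit:
send_rows --pt "0 0 0 0 0 -0.7 0" --pt "0 0 0 0 0 -0.7 0" --pt "0 0 0 0 0 -0.7 0" --pt "0 0 0 0 0 -0.7 0" --pt "0 0 0 0 0 -0.7 0" --pt "0 0 0 0 0 -0.7 0" --pt "0 0 0 0 0 -0.7 0" --pt "0 0 0 0 0 -0.7 0" --pt "0 0 0 0 0 -0.6 0" --pt "0 0 0 0 0 0 0"

```text
t: 17.62
eef_pos: [521.6, -51.2, 150.1]
tool_rot: [3.141, 0.0, 0.895]
contact_force: [4.0, 1.9, -5.1]
opening: 12.3
finger_force: 97.1
```

```bash
python3 -c "
from h import *
o=bot.observe();print(o['eef_pos'],o['tool_rot'],o['contact_force'],o['ft_torque'],o['joint_positions'])"
```

```text
[521.60327632 -51.23760366 150.14794216] [3.14095710e+00 2.98075487e-04 8.94546166e-01] [ 4.0465506   1.89011834 -5.11507603] [ 0.48158845 -1.34884614  0.01334803] [-0.45198748  0.73676444  0.79602225  1.97806593 -0.7709613   0.75915836
  0.13312968]
```

Emit:
send_rows --pt "0 0 0 0 0 -0.6 0" --pt "0 0 0 0 0 -0.6 0" --pt "0 0 0 0 0 -0.6 0" --pt "0 0 0 0 0 -0.4 0" --pt "0 0 0 0 0 0 0"

```text
t: 18.25
eef_pos: [521.9, -51.1, 150.2]
tool_rot: [3.141, -0.0, 0.718]
contact_force: [5.0, 1.6, -3.7]
opening: 12.0
finger_force: 97.2
```

```bash
python3 -c "
from h import *
o=bot.observe();print(o['eef_pos'],o['tool_rot'],o['contact_force'],o['ft_torque'])"
```

```text
[521.8662333  -51.09653015 150.24663518] [ 3.14057121e+00 -1.06431540e-04  7.18200527e-01] [ 4.98940607  1.64074604 -3.69284693] [ 0.30855035 -1.68612966  0.12165213]
```

Emit:
send_rows --pt "0 0 0 0 0 -0.6 0" --pt "0 0 0 0 0 -0.6 0" --pt "0 0 0 0 0 0 0"

```text
t: 18.62
eef_pos: [521.9, -51.1, 150.2]
tool_rot: [3.141, -0.0, 0.623]
contact_force: [5.2, 0.2, -4.2]
opening: 12.1
finger_force: 97.2
```

```bash
python3 -c "
from h import *
o=bot.observe();print(o['eef_pos'],o['tool_rot'],o['contact_force'],o['ft_torque'])"
```

```text
[521.90058349 -51.08709984 150.21644211] [ 3.14053250e+00 -1.35059874e-04  6.22668025e-01] [ 5.15017578  0.16823855 -4.15944619] [ 0.20019615 -1.68989083  0.26018409]
```

Emit:
send_rows --pt "0.03 0.005 0 0 0 0 0" --pt "0 0 0 0 0 0 0" --pt "0 0 0 0 0 0 0"

```text
t: 19.0
eef_pos: [522.9, -50.8, 150.0]
tool_rot: [-3.141, 0.001, 0.623]
contact_force: [3.1, 0.2, -3.7]
opening: 12.0
finger_force: 97.2
```

```bash
cat > s.py <<'E'
from h import *
o=bot.observe();y=o['tool_rot'][2];print('th',round(.326+np.pi-y,3),o['eef_pos'].round(1),o['contact_force'].round(1),o['ft_torque'].round(2),o['t'])
E
python3 s.py
```

```text
th 2.845 [522.9 -50.8 150. ] [ 3.1  0.2 -3.7] [-0.04 -1.12  0.14] 19.0
```

Emit:
send_rows --pt "0.025 0 0 0 0 0 0" --pt "0 0 0 0 0 -0.6 0" --pt "0 0 0 0 0 0 0"

```text
t: 19.38
eef_pos: [523.9, -50.6, 149.7]
tool_rot: [-3.141, 0.002, 0.576]
contact_force: [2.3, -0.1, -5.3]
opening: 12.3
finger_force: 97.0
```

```bash
python3 s.py
```

```text
th 2.892 [523.9 -50.6 149.7] [ 2.3 -0.1 -5.3] [-0.21 -0.63  0.24] 19.375
```

Emit:
send_rows --pt "0.015 0 0 0 0 -0.7 0" --pt "0 0 0 0 0 0 0"

```text
t: 19.62
eef_pos: [524.6, -50.6, 149.7]
tool_rot: [-3.14, 0.002, 0.52]
contact_force: [1.2, -0.2, -5.4]
opening: 12.4
finger_force: 97.0
```

```bash
python3 s.py
```

```text
th 2.947 [524.6 -50.6 149.7] [ 1.2 -0.2 -5.4] [-0.21 -0.25  0.27] 19.625
```

Emit:
send_rows --pt "0 0 0 0 0 -0.7 0" --pt "0 0 0 0 0 -0.7 0" --pt "0 0 0 0 0 0 0"

```text
t: 20.0
eef_pos: [524.8, -50.7, 149.8]
tool_rot: [-3.141, 0.001, 0.408]
contact_force: [0.5, -0.9, -4.7]
opening: 12.1
finger_force: 97.1
```

```bash
python3 s.py
```

```text
th 3.06 [524.8 -50.7 149.8] [ 0.5 -0.9 -4.7] [-0.29 -0.15 -0.08] 20.0
```

The slip happens at about 0.3 N m, well above the nut's 0.2 N m, so the nut turns first and slips only once it is against the stop. I go to the next engagement, press once more to the stop without passing the corner, back off inside the play and lift.

Emit:
send_rows --pt "0 0 0 0 0 -0.9 0" --pt "0 0 0 0 0 -0.9 0" --pt "0 0 0 0 0 -0.9 0" --pt "0 0 0 0 0 -0.9 0" --pt "0 0 0 0 0 -0.9 0" --pt "0 0 0 0 0 -0.9 0" --pt "0 0 0 0 0 -0.9 0" --pt "0 0 0 0 0 -0.9 0" --pt "0 0 0 0 0 -0.9 0" --pt "0 0 0 0 0 -0.9 0" --pt "0 0 0 0 0 0 0"

```text
t: 21.38
eef_pos: [524.9, -51.2, 150.0]
tool_rot: [3.14, 0.001, -0.311]
contact_force: [-1.0, -2.3, -4.5]
opening: 11.8
finger_force: 97.1
```

```bash
python3 s.py
```

```text
th 3.779 [524.9 -51.2 150. ] [-1.  -2.3 -4.5] [-0.75  0.28  0.05] 21.375
```

Emit:
send_rows --pt "0 0 0 0 0 -0.9 0" --pt "0 0 0 0 0 0 0"

```text
t: 21.62
eef_pos: [525.0, -51.1, 150.0]
tool_rot: [3.14, 0.001, -0.383]
contact_force: [-1.1, -3.1, -4.2]
opening: 12.2
finger_force: 97.1
```

```bash
python3 s.py
```

```text
th 3.85 [525.  -51.1 150. ] [-1.1 -3.1 -4.2] [-0.86  0.4   0.08] 21.625
```

Emit:
send_rows --pt "0 0.02 0 0 0 -0.6 0" --pt "0 0 0 0 0 -0.5 0" --pt "0 0 0 0 0 0 0"

```text
t: 22.0
eef_pos: [525.2, -50.2, 150.1]
tool_rot: [3.14, 0.0, -0.472]
contact_force: [-2.4, -3.9, -4.5]
opening: 12.1
finger_force: 97.2
```

```bash
python3 s.py
```

```text
th 3.94 [525.2 -50.2 150.1] [-2.4 -3.9 -4.5] [-1.5   0.77  0.27] 22.0
```

Emit:
send_rows --pt "0 -0.02 0 0 0 0.95 0" --pt "0 0 0 0 0 0.95 0" --pt "0 0 0 0 0 0.95 0" --pt "0 0 0 0 0 0.95 0" --pt "0 0 0.1 0 0 0 0" --pt "0 0 0.2 0 0 0 0" --pt "0 0 0.4 0 0 0 0" --pt "0 0 0.7 0 0 0 0" --pt "0 0 0.6 0 0 0 0" --pt "0 0 0 0 0 0 0" --pt "-0.24 0.85 0 0 0 0 0"

```text
t: 23.38
eef_pos: [511.9, -2.3, 270.9]
tool_rot: [3.141, -0.003, -0.176]
contact_force: [0.7, 2.0, -4.7]
opening: 11.9
finger_force: 97.1
```

Emit:
send_rows --pt "-0.24 0.85 0 0 0 0 0" --pt "-0.24 0.85 0 0 0 0 0" --pt "-0.24 0.85 0 0 0 0 0" --pt "-0.24 0.85 0 0 0 0 0" --pt "-0.24 0.85 0 0 0 0 0" --pt "0 0 -0.4 0 0 0 0" --pt "0 0 -0.3 0 0 0 0" --pt "0 0 0 0 0 0 0" --pt "0 0 0 0 0 0 0"

```text
t: 24.5
eef_pos: [439.9, 254.6, 228.6]
tool_rot: [-3.141, -0.001, -0.171]
contact_force: [0.2, -0.1, -4.4]
opening: 12.5
finger_force: 97.0
```

```bash
python3 s.py
python3 - <<'E'
from h import *
for n in('top','side'): grab(n)
import m
for n in('top','side'):
  for lo,hi in((80,94),(85,115),(125,145),(145,165),(205,235)):
    P,_=m.sel(n,lo,hi,436,256,62)
    if len(P)>8: print(n,lo,np.median(P[:,:2],0).round(1),m.rect(P))
a=cv2.resize(np.load('side.npz')['pixels'][110:240,170:275,::-1],(400,495),interpolation=cv2.INTER_CUBIC)
b=cv2.resize(np.load('top.npz')['pixels'][180:300,150:247,::-1],(400,495),interpolation=cv2.INTER_CUBIC)
cv2.imwrite('pics/s5.png',np.hstack([a,b]))
E
```

```text
th 3.639 [439.9 254.6 228.6] [ 0.2 -0.1 -4.4] [-0.02 -0.    0.02] 24.5
top 85 [425.9 242.8] (array([427. , 247.2]), array([ 8.1, 27.7]), 47.3, 19, 104.7)
top 125 [430.5 250.9] (array([428.9, 256.7]), array([26.4, 14.4]), 89.6, 18, 126.7)
top 205 [412.1 255.4] (array([435.5, 251.5]), array([ 21.3, 109.2]), 80.2, 118, 232.1)
side 85 [434.3 242.9] (array([436.7, 247.6]), array([22.3, 36. ]), 69.2, 68, 103.8)
side 125 [438.4 250.8] (array([439.4, 254.2]), array([26.7, 28.2]), 55.4, 46, 128.7)
side 145 [437.  250.8] (array([438.2, 252.2]), array([10.7, 13.5]), 73.6, 25, 154.8)
side 205 [430.2 250. ] (array([436.3, 249.6]), array([ 33.3, 110.8]), 78.0, 231, 230.1)
```

View pics/s5.png

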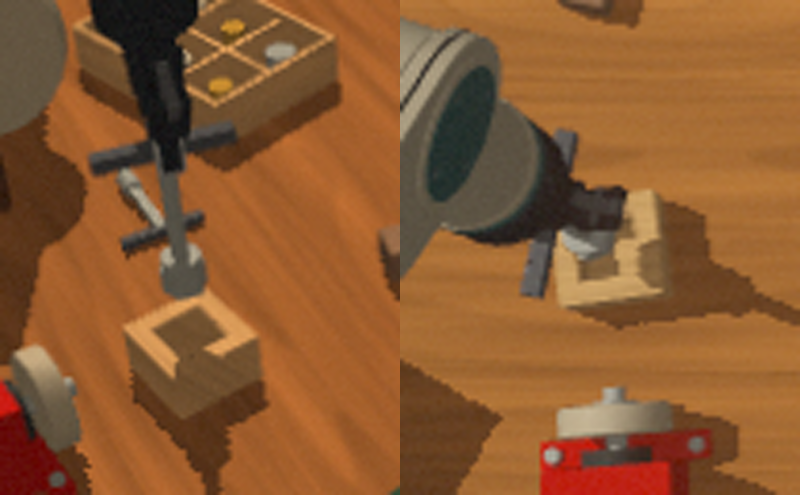

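The wrench (183,270 in the left panel) hangs above the block hole (190,335), about 1 mm off. Lower and release.

Emit:
send_rows --pt "-0.025 -0.012 -0.4 0 0 0 0" --pt "0 0 -0.4 0 0 0 0" --pt "0 0 -0.3 0 0 0 0" --pt "0 0 -0.15 0 0 0 0" --pt "0 0 -0.1 0 0 0 0" --pt "0 0 0 0 0 0 0"

```text
t: 25.35
eef_pos: [438.0, 254.7, 147.2]
tool_rot: [-3.141, -0.0, -0.169]
contact_force: [0.4, -0.7, -4.2]
opening: 12.2
finger_force: 97.0
```

Emit:
send_rows --pt "0 0 -0.02 0 0 0 0" --pt "0 0 0 0 0 0 0.4" --pt "0 0 0 0 0 0 0.6" --pt "0 0 0 0 0 0 0.8" --pt "0 0 0 0 0 0 0.8" --pt "0 0 0.3 0 0 0 0.8" --pt "0 0 0.6 0 0 0 0.8" --pt "0 0 0.6 0 0 0 0.8" --pt "0 0 0 0 0 0 0.8"

```text
t: 26.48
eef_pos: [439.3, 254.9, 238.2]
tool_rot: [-3.139, -0.004, -0.169]
contact_force: [0.1, 0.3, -0.6]
opening: 68.4
finger_force: 0.0
```

Emit:
send_rows --pt "0.017 -0.98 0 0 0 0.58 0.8" --pt "0.017 -0.98 0 0 0 0.58 0.8" --pt "0.017 -0.98 0 0 0 0.58 0.8" --pt "0.017 -0.98 0 0 0 0.58 0.8" --pt "0.017 -0.98 0 0 0 0.58 0.8" --pt "0.017 -0.98 0 0 0 0.58 0.8" --pt "0.017 -0.98 0 0 0 0.58 0.8" --pt "0.017 -0.98 -0.3 0 0 0.58 0.8" --pt "0.017 -0.98 -0.4 0 0 0.58 0.8" --pt "0 0 0 0 0 0 0.8" --pt "0 0 0 0 0 0 0.8"

```text
t: 27.85
eef_pos: [446.3, -273.0, 193.5]
tool_rot: [-3.14, 0.001, 0.247]
contact_force: [-0.4, 0.8, -0.1]
opening: 68.1
finger_force: 0.0
```

```bash
python3 - <<'E'
from h import *
for n in('top','side'): grab(n)
import m
for n in('top','side'):
  for nm,lo,hi,x,y in(('bar',130,160,436,256),('block',38,52,436,256),('grip',60,75,448,-275),('fl',28,40,448,-275)):
    P,_=m.sel(n,lo,hi,x,y,62)
    if len(P)>8: print(n,nm,m.rect(P))
E
python3 s.py
```

```text
top bar (array([435.3, 256. ]), array([ 15.3, 109.1]), 80.1, 215, 149.9)
top block (array([435.1, 256.5]), array([80.3, 80.8]), 8.1, 392, 44.3)
side bar (array([437. , 255.6]), array([ 19.8, 109.7]), 78.8, 244, 149.4)
side block (array([437.4, 254.9]), array([84.1, 86. ]), 8.3, 437, 44.6)
side grip (array([ 448.9, -275.3]), array([47.1, 16.6]), 15.2, 139, 67.5)
side fl (array([ 448.6, -275.7]), array([57.8, 59.4]), 16.4, 328, 34.0)
th 3.217 [ 447.3 -271.6  194. ] [ 0.  -0.3 -0.7] [0.01 0.07 0.03] 27.95
```

The wrench stands upright and centred in the block. Grip the plug.

Emit:
send_rows --pt "0.017 -0.045 -0.8 0 0 0.2 0.8" --pt "0 0 -0.8 0 0 0 0.8" --pt "0 0 -0.45 0 0 0 0.8" --pt "0 0 -0.23 0 0 0 0.8" --pt "0 0 0 0 0 0 0.8" --pt "0 0 0 0 0 0 0" --pt "0 0 0 0 0 0 0" --pt "0 0 0 0 0 0 0" --pt "0 0 0 0 0 0 0" --squeeze 50

```text
t: 29.08
eef_pos: [448.4, -276.4, 58.3]
tool_rot: [3.141, -0.001, 0.265]
contact_force: [0.3, 1.8, 5.2]
opening: 14.8
finger_force: 49.8
```

Emit:
send_rows --pt "0 0 0.3 0 0 0 0" --pt "0 0 0.8 0 0 0 0" --pt "0 0 0.8 0 0 0 0" --pt "0.247 0.75 0 0 0 0.155 0" --pt "0.247 0.75 0 0 0 0.155 0" --pt "0.247 0.75 0 0 0 0.155 0" --pt "0.247 0.75 0 0 0 0.155 0" --pt "0.247 0.75 0 0 0 0.155 0" --pt "0 0 0 0 0 0 0" --pt "0 0 0 0 0 0 0" --pt "0 0 0 0 0 0 0"

```text
t: 30.45
eef_pos: [521.6, -52.7, 172.0]
tool_rot: [3.141, -0.0, 0.324]
contact_force: [0.1, 0.4, -2.2]
opening: 15.3
finger_force: 49.3
```

```bash
python3 - <<'E'
from h import *
for n in('top','side'): grab(n)
import m
for n in('top','side'):
  for nm,lo,hi in(('head',85,96),('blk',117,138),('fl',140,151),('grip',152,185)):
    P,_=m.sel(n,lo,hi,522,-51,45)
    if len(P)>8: print(n,nm,m.rect(P))
a=cv2.resize(np.load('side.npz')['pixels'][150:290,240:360,::-1],(510,595),interpolation=cv2.INTER_CUBIC)
cv2.imwrite('pics/s6.png',a)
E
python3 s.py
```

```text
top head (array([500.5, -55.4]), array([45.1, 87.8]), 10.4, 206, 89.7)
top fl (array([507., -56.]), array([26. , 55.7]), 18.1, 93, 146.5)
top grip (array([503.3, -58.1]), array([10.8, 47.3]), 0.5, 27, 172.7)
side head (array([518.2, -55.9]), array([77.3, 88.2]), 54.8, 382, 90.1)
side blk (array([518.6, -64.9]), array([29.4, 54.9]), 65.7, 65, 125.1)
side fl (array([523.7, -53.6]), array([56.4, 58.4]), 18.7, 198, 147.5)
side grip (array([515.2, -56.9]), array([29.1, 42. ]), 17.5, 171, 174.1)
th 3.143 [521.7 -52.5 171.8] [-0.3 -0.1 -2.5] [-0.04 -0.02  0.02] 30.55
```

View pics/s6.png

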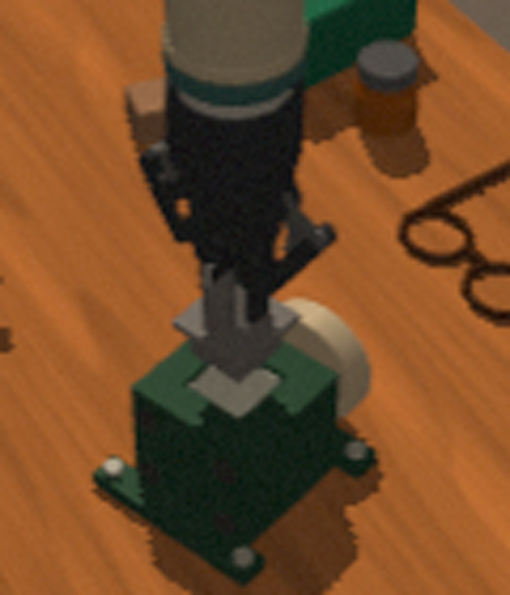

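The plug hangs over the bore (238,385), square with it and within about 1 mm. Lowering in.

Emit:
send_rows --pt "0 0.016 -0.25 0 0 0 0" --pt "0 0 -0.15 0 0 0 0" --pt "0 0 -0.1 0 0 0 0" --pt "0 0 0 0 0 0 0"

```text
t: 31.05
eef_pos: [521.7, -50.4, 140.8]
tool_rot: [-3.141, 0.001, 0.326]
contact_force: [-0.3, 0.3, -1.7]
opening: 14.9
finger_force: 49.3
```

Emit:
send_rows --pt "0 0 -0.1 0 0 0 0" --pt "0 0 -0.1 0 0 0 0" --pt "0 0 0 0 0 0 0"

```text
t: 31.42
eef_pos: [521.8, -50.2, 129.1]
tool_rot: [-3.141, 0.001, 0.327]
contact_force: [0.4, 0.4, -1.9]
opening: 15.0
finger_force: 49.3
```

Emit:
send_rows --pt "0 0 -0.08 0 0 0 0" --pt "0 0 -0.06 0 0 0 0" --pt "0 0 -0.03 0 0 0 0" --pt "0 0 0 0 0 0 0"

```text
t: 31.92
eef_pos: [522.0, -50.2, 120.3]
tool_rot: [-3.141, -0.001, 0.327]
contact_force: [-3.4, 1.4, 8.4]
opening: 15.6
finger_force: 50.9
```

Emit:
send_rows --pt "0 0 -0.02 0 0 0 0" --pt "0 0 0 0 0 0 0" --pt "0 0 0.02 0 0 0 0" --pt "0 0 0 0 0 0 0.4" --pt "0 0 0 0 0 0 0.6" --pt "0 0 0 0 0 0 0.6" --pt "0 0 0.3 0 0 0 0.6" --pt "0 0 0.7 0 0 0 0.6" --pt "0 0 0.9 0 0 0 0.6"

```text
t: 33.05
eef_pos: [521.5, -50.4, 234.9]
tool_rot: [-3.142, 0.002, 0.326]
contact_force: [1.3, 1.0, 0.6]
opening: 51.7
finger_force: 0.0
```

Emit:
send_rows --pt "-0.5 -0.9 0.3 0 0 0 0.6" --pt "-0.5 -0.9 0.3 0 0 0 0.6" --pt "-0.5 -0.9 0.2 0 0 0 0.6" --pt "0 -0.9 0 0 0 0 0.6" --pt "0 0 0 0 0 0 0.6" --pt "0 0 0 0 0 0 0.6"

```text
t: 33.8
eef_pos: [433.8, -262.5, 280.6]
tool_rot: [-3.141, -0.0, 0.326]
contact_force: [0.4, 0.4, -0.3]
opening: 51.5
finger_force: 0.0
```

```bash
python3 s.py
python3 - <<'E'
from h import *
for n in('top','side'): grab(n)
import m
for n in('top','side'):
  for nm,lo,hi,x,y,r in(('flange',93,101,522,-51,40),('grip',122,135,522,-51,40),('bar',130,160,436,256,62)):
    P,_=m.sel(n,lo,hi,x,y,r)
    if len(P)>8: print(n,nm,m.rect(P))
E
```

```text
th 3.141 [ 433.8 -262.5  280.6] [ 0.4  0.4 -0.3] [ 0.04 -0.05  0.05] 33.8
top flange (array([520.6, -48.1]), array([68.6, 73.2]), 38.1, 224, 95.5)
top grip (array([521.5, -48.4]), array([46.5, 15.5]), 18.4, 85, 128.9)
top bar (array([435.7, 256.4]), array([ 15.6, 109.5]), 80.0, 213, 149.8)
side flange (array([508.6, -62.3]), array([36.6, 68.9]), 40.3, 62, 96.0)
side bar (array([436.5, 253.8]), array([ 20., 110.]), 79.3, 246, 149.3)
```

The flange top is at z≈96 (head top 90 + 6 mm), so the plug is home. The wrench stands in the block and the arm is clear, so I hand in.

```bash
python3 -c "
from workcell import bot
print(bot.sign_off())"
```

```text
the job is handed in; nothing more can be done
None
```

I turned the nut clockwise until the socket slipped at what I take to be its stop. The wrench is back upright in the block and the plug is fully home, and the job was handed in at about 34 s. The nut's final angle was judged only from torque and socket fit, not seen, and no verdict came back.

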